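Sweep the cup warmer's touch strip up to full heat

TASK

Turn the cup warmer up to full heat: with the closed fingertips, come down on and lightly press the curved touch strip at its smallest dot and, without lifting, slide along the arc over every dot to the largest one. Keep the strip pressed there for about two seconds, then let go and move clear. Press gently, do not shift or lift the warmer, and leave the mug, glass, teaspoon and matchbox where they are.

Things in the scene. Friction and masses are not known exactly. Their poses are not given: they have to be found in the camera images.
- warmer: Round white electric cup warmer, 200 mm across, loose (about 1.6 kg) on rubber feet; flat top 31 mm above the worktop, dark round warming plate (94 mm across, 34 mm high) in the middle, raised dark arc-shaped touch strip round the side that faces the robot (within 40 degrees). Origin under its centre, z up; -x points through the middle dot, +y towards the smaller dots.
- touch_strip (a joint): How far the touch strip is pressed in (m): 0 at rest, 0.006 at its stop. A 149 degree arc, 16 mm wide, 75 mm centre-line radius about the warmer's centre, with five white dots growing from left to right. It sinks straight down as one piece wherever pressed: 0.7 N starts it, 2.8 N gives 3 mm, 5 N the stop; it responds from 0.8 mm and springs back.
- dot_1 (a point): The smallest dot (4 mm across) of the row: the point on the strip's centre line, at the height of the strip's upper face at rest (38 mm above the worktop; the point does not sink with the strip). Left end of the row, 11 mm from the start of the strip.
- dot_2 (a point): The second dot (6 mm across) of the row: the point on the strip's centre line, at the height of the strip's upper face at rest (38 mm above the worktop; the point does not sink with the strip). 43 mm along the arc from its neighbours.
- dot_3 (a point): The middle dot (8 mm across) of the row: the point on the strip's centre line, at the height of the strip's upper face at rest (38 mm above the worktop; the point does not sink with the strip). 43 mm along the arc from its neighbours.
- dot_4 (a point): The fourth dot (10 mm across) of the row: the point on the strip's centre line, at the height of the strip's upper face at rest (38 mm above the worktop; the point does not sink with the strip). 43 mm along the arc from its neighbours.
- dot_5 (a point): The largest dot (12 mm across) of the row: the point on the strip's centre line, at the height of the strip's upper face at rest (38 mm above the worktop; the point does not sink with the strip). Right end of the row.
- mug: Blue and white mug, 78 mm across, 92 mm tall, 112 mm over its handle; a bystander. Origin under its centre.
- glass: Clear drinking glass, 58 mm across, 78 mm tall; a bystander. Origin under its centre.
- teaspoon: Teaspoon lying flat, 138 mm long; a bystander. Origin under its middle.
- matchbox: Matchbox, 36x53x15 mm; a bystander. Origin under its centre.
Not all that is in view belongs to the job. What is shaped like the warmer but green is not meant.

How it is judged:
By the outcome, as a careful person would: the job done as asked, in the order asked, and still so for the second after the job is handed in, with the robot touching nothing.
It also fails if it takes over 50 s, if anything falls off the work surface, if the arm or the gripper's body presses on something with over 40 N, if the wrist force passes 120 N, or if a joint passes its speed limit or range.

ROBOT

A 6-joint arm with a two-finger parallel gripper is mounted at the origin on a cart in front of the work surface, level with it; the furniture and walls round the work are solid. World frame = base frame: x ahead of the robot, y to its left, z up, the work surface at z = 0. Lengths are in m, angles in rad, forces in N, time in s.
With the tool pointing down it reaches from about 0.25 to 0.85 m from the base axis. Payload 12.5 kg.
Tool frame: the origin (TCP) lies midway between the tips of the shut fingers; the grasp point (between the pads) lies 19 mm behind it (arm.grasp_offset is the distance from the TCP to the grasp point, in m); z points along the fingers, y is the line along which they close (so a half turn about z gives the same grasp; the last joint's range is limited). The gripper opens to 93 mm and grips with 3 to 60 N. Pads are 15 mm wide; open, the fingers measure 128 mm over their backs; the gripper's body (75 mm by 188 mm) begins 65 mm behind the grasp point.
Start: joints at [-1.34, 0.351, 1.652, -0, 1.139, -0.085], TCP at [0.171, -0.523, 0.219] pointing down, gripper open.
Joint ranges: [-2.75, 2.75], [-0.79, 2.1], [0.01, 2.65], [-1.57, 4.71], [0.07, 3.14], [-2.87, 2.87]. Speed limits (rad/s): [2.22, 2.22, 2.79, 3.14, 3.14, 3.14].

INTERFACE

Orientations are given as [roll, pitch, yaw] about the fixed x, y, z axes, in that order (R = Rz(yaw) Ry(pitch) Rx(roll)).
In Python, from plant import arm gives the robot as it stands.
- The arm moves only by the shell command python3 -m jog 'ROWS' [FORCE]. ROWS is JSON, one flat list of numbers, 7 for each row, row after row: the shift along the tool's x, y, z in units of 25 cm (1.0 is 25 cm), then the turn, a rotation vector about the tool's x, y, z in units of 120 degrees (1.0 is 120 degrees), then the opening, from 0 (shut) to 1 (fully open). In form: [x, y, z, rx, ry, rz, hand, x, y, z, rx, ry, rz, hand, ...]. A call has 1 to 12 rows; each row is the pose to reach, as a shift and turn from the pose commanded when the call began, along the tool's axes at that moment; what a row does not reach only later rows make up. A row lasts 1/12 s, in which the tool goes at most 41.7 mm and 7.16 degrees, less where a joint would pass 70% of its speed; a pose out of reach is approached as far as the arm can. A call with a number of a shift or a turn outside -1 to 1 is refused whole. A call with a gripper value outside its range is refused whole. The fingers move at their own pace and stop on an object; FORCE is the grip in N (left out, the last holds). Time passes only in rows, so rows that repeat a pose let the fingers close. It gives the time, the measured TCP pose, the force, the opening and the grip force at its end, in the units of the state.
- arm.state(): the state, without advancing time (a new reading comes with each control period).
- arm.grab_frame(name): name is "side" or "top" or "wrist"; returns a dict with "pixels" (400x640x3 uint8, red, green, blue), "depth" (400x640 float32, m along the optical axis (not along the pixel's ray), 0 where there is no reading), "camera_matrix" (3x3 intrinsics, pixels), "eye" and "attitude" of the camera in the world. Camera axes: x right, y down, z forward; pixel columns grow to the right and rows downward; lengths in m; the calibration is good to about 2 mm. A picture is of the moment at which its call begins.
- arm.sign_off(): hands the job in; it is judged then, once.
The state is a dict: "time": time; "joints": joint angles; "qvel": joint speeds; "joint_torque": joint torques, N m; "tool_pos": TCP position; "tool_rot": TCP orientation; "wrist_force": force on the tool from outside, world axes, zero at the start; "moment": the same for the moment, N m; "width": finger opening in m; "grip_force": force on a finger pad.
Only numpy, scipy, OpenCV 4.12 (cv2) and the standard library are available. Lean on these libraries where they do the work, as an engineer would, in place of code of your own. Each camera call takes 0.05 s, during which the arm holds its last target. There are 200 camera calls.

## Working session

There is one attempt and no reset: what is moved stays moved. The work goes in short steps, Python scripts to look and compute and a shell command to move; the robot and the scene stay as the last step left them, time stands still between calls to the robot, and variables do not carry over. Pictures are saved under pics/ and viewed, at most 10 in all, crops included, and the job is handed in when it is done.

```bash
mkdir -p pics
python3 - <<'E'
from plant import arm
import numpy as np,cv2
for n in ["top","side"]:
    f=arm.grab_frame(n); cv2.imwrite(f"pics/{n}0.png",f["pixels"][:,:,::-1]); np.savez(f"{n}0.npz",**f)
    print(n,f["camera_matrix"],f["eye"],f["attitude"])
print(arm.state())
E
```

```text
top [[434.58885977   0.         317.00297481]
 [  0.         434.58885977 199.09273024]
 [  0.           0.           1.        ]] [0.37497499 0.23376522 1.30946764] [-2.98974509 -0.01311796 -1.56867921]
side [[480.42739803   0.         328.90503872]
 [  0.         480.42739803 193.32247264]
 [  0.           0.           1.        ]] [0.40008808 1.17697386 1.35939836] [-2.50479768 -0.01548235 -2.96970274]
{'time': 0.1, 'joints': array([-1.33960727e+00,  3.51154800e-01,  1.65232348e+00, -1.18126699e-05,
        1.13911215e+00, -8.46235580e-02]), 'qvel': array([-0.00067049, -0.00258945, -0.00168247,  0.00221464,  0.00014493,
        0.00044747]), 'joint_torque': array([ 1.80222192e-03, -4.98026419e+01, -2.85703522e+01,  7.00827478e-02,
        2.39329564e-02, -5.27722045e-05]), 'tool_pos': array([ 0.17076508, -0.5225074 ,  0.21818428]), 'tool_rot': array([-3.14059754e+00, -7.36493465e-05,  3.15817525e-01]), 'wrist_force': array([ 0.76183602,  1.13183228, -0.05950347]), 'moment': array([-0.03506295, -0.00595453,  0.05333661]), 'grip_force': 0.0, 'width': 0.09281067239222004}
```

View pics/top0.png

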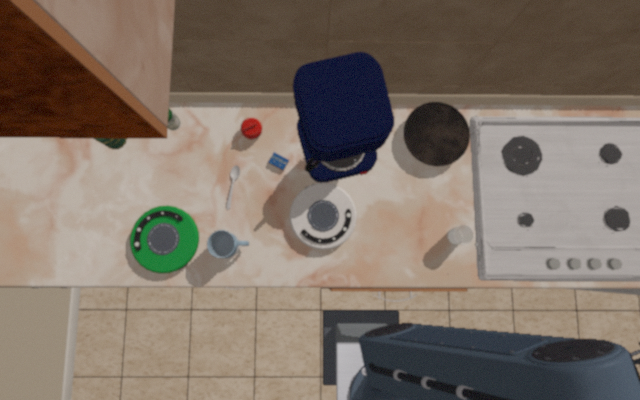

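View pics/side0.png

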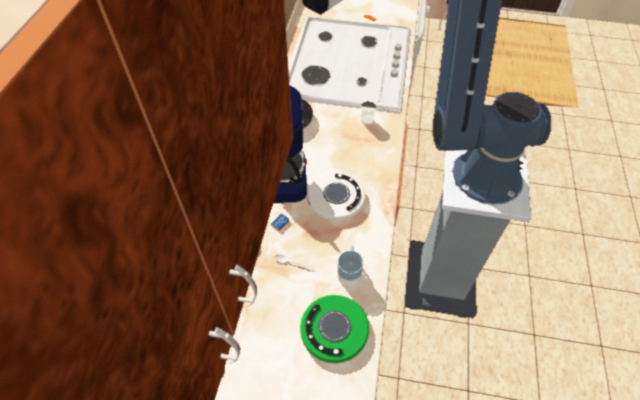

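The top view shows the white warmer at about (322,216), with the strip on its lower right from (305,238) to (350,212). The green decoy is at (165,240), the mug at (223,245), and a tall coffee machine stands just behind the warmer at (343,110). Next I'll zoom in and fit.

```bash
cat > h.py <<'E'
import numpy as np,cv2
from scipy.spatial.transform import Rotation as R
def cloud(f,z=None):
    K=f["camera_matrix"];Rm=R.from_euler("xyz",f["attitude"]).as_matrix()
    v,u=np.mgrid[0:400,0:640]
    d=np.stack([(u-K[0,2])/K[0,0],(v-K[1,2])/K[1,1],np.ones(u.shape)],-1)
    w=d@Rm.T
    s=f["depth"] if z is None else (z-f["eye"][2])/w[...,2]
    return f["eye"]+w*s[...,None]
E
python3 - <<'E'
from h import *
f=np.load("top0.npz");P=cloud(f);Q=cloud(f,.038)
print(P[216,322],P[150,350],P[100,345], P[280,100],P[235,460])
g=cv2.cvtColor(f["pixels"],cv2.COLOR_RGB2GRAY)
c=P[216,322]
# rim circle: pixels with z 0.022..0.045 near c
m=(abs(P[...,2]-.033)<.012)&(np.hypot(P[...,0]-c[0],P[...,1]-c[1])<.115)
pts=P[m][:,:2];ctr,r=cv2.minEnclosingCircle(pts.astype(np.float32));print("rim",ctr,r,pts.mean(0),m.sum())
m2=(g<75)&(np.hypot(Q[...,0]-ctr[0],Q[...,1]-ctr[1])<.095)
n,l,s,_=cv2.connectedComponentsWithStats(m2.astype(np.uint8))
for i in range(1,n):
    if s[i,4]>25:
        p=Q[l==i][:,:2];print(s[i],p.mean(0))
x0,y0=280,175
im=cv2.resize(f["pixels"][175:260,270:370,::-1],None,fx=7,fy=7,interpolation=cv2.INTER_CUBIC);cv2.imwrite("pics/crop.png",im)
E
```

```text
[0.52005107 0.20252584 0.0315464 ] [0.64393159 0.1437032  0.31760065] [0.75151965 0.15768748 0.35708321] [0.33184954 0.85385518 0.00374492] [ 0.46686526 -0.21315845  0.0071078 ]
rim (0.52761310338974, 0.198014497756958) 0.10609344393014908 [0.52030769 0.19933099] 3518
[344 218   6  10  37] [0.50177576 0.12958185]
[302 231  17  12  70] [0.4576907  0.23801654]
[335 230  10  10  36] [0.4656487  0.15136492]
[320 238  13   5  48] [0.4480078  0.19043073]
```

View pics/crop.png

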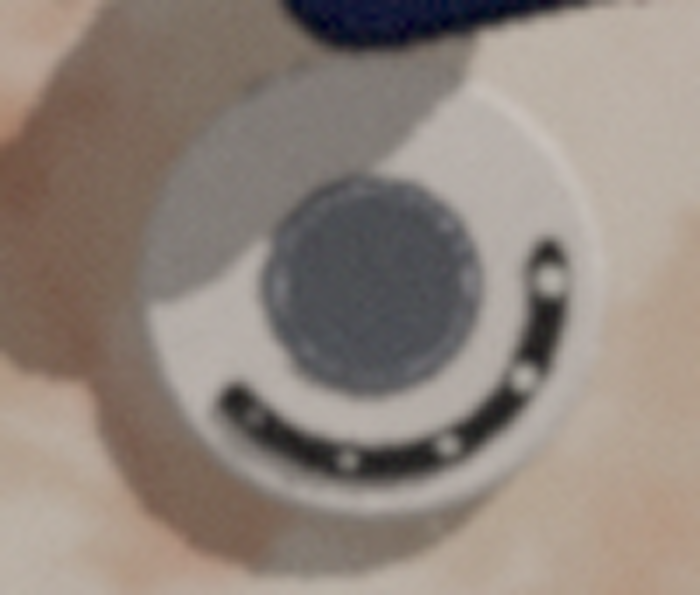

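The crop shows five dots: d1 (256,419), d2 (347,461), d3 (449,445), d4 (525,380) and d5 (551,281). I'll fit the known arc to them.

```bash
cat >> h.py <<'E'
a=np.array([2,1,0,-1,-2])*.043/.075
def arc(p,a=a):
    x,y,t=p; l=.075*np.stack([-np.cos(a),np.sin(a)])
    return np.stack([x+np.cos(t)*l[0]-np.sin(t)*l[1],y+np.sin(t)*l[0]+np.cos(t)*l[1]],-1)
def ray(f,uv,z=.038):
    K=f["camera_matrix"];Rm=R.from_euler("xyz",f["attitude"]).as_matrix()
    d=np.c_[(uv-K[[0,1],[2,2]])/K[0,0],np.ones(len(uv))]@Rm.T
    return f["eye"]+d*((z-f["eye"][2])/d[:,2])[:,None]
E
python3 - <<'E'
from h import *
from scipy.optimize import least_squares
f=np.load("top0.npz")
uv=(np.array([(256,419),(347,461),(449,445),(525,380),(551,281)])+.5)/7-.5+[270,175]
W=ray(f,uv)[:,:2]
s=least_squares(lambda p:(arc(p)-W).ravel(),[.52,.2,.4])
print(s.x,np.round(W,4),np.round((arc(s.x)-W)*1e3,1))
P=cloud(f)
m=(P[...,2]>.05)&(np.hypot(P[...,0]-s.x[0],P[...,1]-s.x[1])<.3)&(P[...,0]>.3)
q=P[m]; q=q[q[:,0]<.62]; print(q.shape, q[:,0].min() if len(q) else 0)
for y in np.arange(.02,.36,.03):
    k=m&(abs(P[...,1]-y)<.015)
    if k.any(): print(round(y,2),P[k][:,0].min(),P[k][:,2].min(),P[k][:,2].max())
E
```

```text
[0.52201618 0.20027374 0.43713251] [[0.465  0.249 ]
 [0.4476 0.211 ]
 [0.4544 0.1684]
 [0.4817 0.1365]
 [0.5234 0.1252]] [[ 0.1  0.1]
 [ 0.1 -0.5]
 [-0.3  0.1]
 [ 0.5  0.3]
 [-0.4  0.1]]
(6680, 3) 0.3749749935049706
0.05 0.6583707452826998 0.05079282434727128 0.3605634579926027
0.08 0.6494455663024011 0.050259293054385035 0.36120170800097184
0.11 0.6418432129107171 0.050252626946402756 0.36191976529725645
0.14 0.6357434355675404 0.050555712282593035 0.36159612929673324
0.17 0.6274145487590366 0.05050746449058896 0.3611981176628457
0.2 0.6243669367196074 0.05017601958706197 0.36131249614501715
0.23 0.3749749935049706 0.05014705152829513 1.30946763586531
0.26 0.6317840952498379 0.050038898986459523 0.36149253906469714
0.29 0.773346056699725 0.05071226907128712 0.34374290195001045
```

```bash
python3 -m jog '[0.1,-0.15,0,0,0,0.05,0.5, 0.2,-0.3,0,0,0,0.1,0, 0.3,-0.45,0,0,0,0.151,0, 0.4,-0.6,0,0,0,0.151,0, 0.5,-0.75,0,0,0,0.151,0, 0.6,-0.9,0,0,0,0.151,0, 0.65,-1,0,0,0,0.151,0, 0.65,-1,0,0,0,0.151,0, 0.65,-1,0,0,0,0.151,0, 0.65,-1,0,0,0,0.151,0]' 30
```

```text
time: 0.93
tool_pos: [0.2479, -0.2352, 0.2189]
tool_rot: [3.141, -0.0, 0.001]
wrist_force: [-0.3, -0.0, 0.1]
width: 0.0311
grip_force: 0.0
```

```bash
python3 -m jog '[0.06,-0.15,0,0,0,0,0, 0.12,-0.3,0,0,0,0,0, 0.18,-0.45,0,0,0,0,0, 0.24,-0.6,0,0,0,0,0, 0.3,-0.75,0,0,0,0,0, 0.36,-0.9,0,0,0,0,0, 0.4,-1,0,0,0,0,0, 0.4,-1,0,0,0,0,0, 0.4,-1,0,0,0,0,0, 0.4,-1,0,0,0,0,0]'; python3 -m jog '[0.06,-0.15,0,0,0,0,0, 0.12,-0.3,0,0,0,0,0, 0.18,-0.45,0,0,0,0,0, 0.24,-0.6,0,0,0,0,0, 0.3,-0.75,0.1,0,0,0,0, 0.36,-0.88,0.2,0,0,0,0, 0.41,-0.93,0.3,0,0,0,0, 0.468,-0.935,0.4,0,0,0,0, 0.468,-0.935,0.48,0,0,0,0, 0.468,-0.935,0.48,0,0,0,0, 0.468,-0.935,0.48,0,0,0,0]'
python3 - <<'E'
from h import *
from plant import arm
for n in ["top","wrist"]:
    f=arm.grab_frame(n);np.savez(n+"1.npz",**f)
    p=f["pixels"][:,:,::-1]
    if n=="top":p=cv2.resize(p[150:290,240:400],None,fx=4,fy=4)
    cv2.imwrite(f"pics/{n}1.png",p)
s=arm.state();print(s["tool_pos"],s["wrist_force"],s["joints"],s["width"],f["eye"],f["attitude"])
E
```

```text
time: 1.77
tool_pos: [0.3481, 0.0142, 0.2184]
tool_rot: [3.141, 0.001, -0.001]
wrist_force: [0.9, 0.1, 0.0]
width: 0.0004
grip_force: 0.0
time: 2.68
tool_pos: [0.4651, 0.2471, 0.0982]
tool_rot: [3.141, 0.002, -0.003]
wrist_force: [0.0, 0.9, 1.5]
width: 0.0007
grip_force: 0.0
[0.46579879 0.24809708 0.09999258] [-1.23995626  0.11096049 -0.52070176] [ 4.01200534e-01  4.67656051e-01  1.81277999e+00 -4.34506692e-05
  8.59603031e-01  1.97416566e+00] 0.0004485720701805682 [0.54035611 0.24804321 0.26548936] [ 2.87296613e+00 -3.77633867e-04 -1.57368191e+00]
```

View pics/wrist1.png

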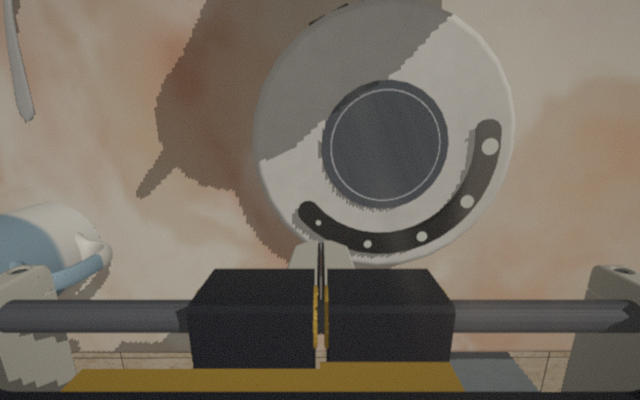

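View pics/top1.png

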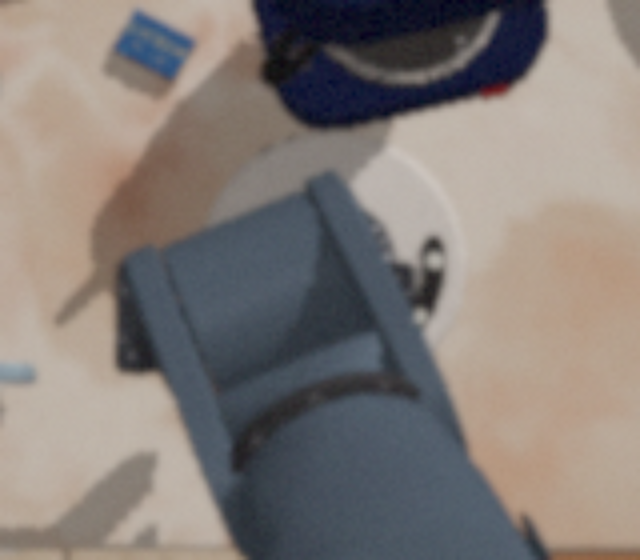

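The wrist view shows d1 (318,223), d2 (368,244), d3 (422,237), d4 (467,201) and d5 (490,146). The shut fingertip is just above d1 at (320,245), and the mug is clear on the left.

Run:
```python
from h import *
from plant import arm
from scipy.optimize import least_squares
f=np.load("wrist1.npz")
uv0=np.array([(318,223),(368,244),(422,237),(467,201),(490,146)])
g=cv2.cvtColor(f["pixels"],cv2.COLOR_RGB2GRAY).astype(float)
uv=[]
for u,v in uv0:
    w=np.clip(g[v-9:v+10,u-9:u+10]-110,0,None);yy,xx=np.mgrid[-9:10,-9:10]
    k=(xx**2+yy**2<(60 if u>400 else 20));w=w*k;uv.append((u+(w*xx).sum()/w.sum(),v+(w*yy).sum()/w.sum()))
print(np.round(uv,1))
W=ray(f,np.array(uv))[:,:2]
s=least_squares(lambda p:(arc(p)-W).ravel(),[.52,.2,.4])
print(s.x,np.round((arc(s.x)-W)*1e3,1))
P=(s.x+np.array([0.52201618,0.20027374,0.43713251]))/2
A=arc(P,np.linspace(a[0],a[4],17)); t=arm.state()["tool_pos"]
print(P,t);print(np.c_[A, np.round((A-A[0])/.25*[1,-1],3)])
print((A[0]-t[:2])/.25*[1,-1])
```

```text
[[318.  222.3]
 [367.2 243.6]
 [421.4 236. ]
 [466.8 201.1]
 [490.  146. ]]
[0.52323771 0.20070752 0.43255691] [[ 0.  -0.3]
 [ 0.2 -0.2]
 [ 0.1  0.1]
 [ 0.   0.2]
 [-0.3  0.3]]
[0.52262695 0.20049063 0.43484471] [0.46579879 0.24809708 0.09999258]
[[ 0.46583897  0.24948171  0.         -0.        ]
 [ 0.45942328  0.24086755 -0.026       0.034     ]
 [ 0.45430384  0.2314253  -0.046       0.072     ]
 [ 0.45058567  0.22134859 -0.061       0.113     ]
 [ 0.44834501  0.21084411 -0.07        0.155     ]
 [ 0.44762783  0.20012728 -0.073       0.197     ]
 [ 0.44844882  0.1894179  -0.07        0.24      ]
 [ 0.45079115  0.17893562 -0.06        0.282     ]
 [ 0.45460679  0.16889541 -0.045       0.322     ]
 [ 0.45981747  0.1595032  -0.024       0.36      ]
 [ 0.46631632  0.15095162  0.002       0.394     ]
 [ 0.47397007  0.14341604  0.033       0.424     ]
 [ 0.48262174  0.13705102  0.067       0.45      ]
 [ 0.49209389  0.13198711  0.105       0.47      ]
 [ 0.50219225  0.12832815  0.145       0.485     ]
 [ 0.5127097   0.1261492   0.187       0.493     ]
 [ 0.52343056  0.12549493  0.23        0.496     ]]
[ 0.00016072 -0.00553852]
```

```bash
python3 -m jog '[0,-0.006,0.06,0,0,0,0, 0,-0.006,0.12,0,0,0,0, 0,-0.006,0.17,0,0,0,0, 0,-0.006,0.2,0,0,0,0, 0,-0.006,0.22,0,0,0,0, 0,-0.006,0.22,0,0,0,0, 0,-0.006,0.22,0,0,0,0, 0,-0.006,0.22,0,0,0,0]'; python3 -c "
from plant import arm
import numpy as np
for i in range(5): arm.grab_frame('wrist'); s=arm.state();print(s['tool_pos'],s['wrist_force'])"
```

```text
time: 3.45
tool_pos: [0.4654, 0.2506, 0.0445]
tool_rot: [-3.141, -0.001, -0.001]
wrist_force: [-0.5, -0.5, -0.4]
width: 0.0005
grip_force: 0.0
[0.46533464 0.25063001 0.04443664] [-0.12546603  0.80394735  0.57427332]
[0.46524082 0.25062186 0.04431174] [-0.23189313  0.33404725 -0.45455895]
[0.4651764  0.25059998 0.0441952 ] [ 0.24812556  0.09658306 -0.3635325 ]
[0.46508158 0.25058022 0.04405635] [0.65174596 0.31139464 0.6301654 ]
[0.46501729 0.25056054 0.043952  ] [ 0.45923387 -0.56113399 -0.26532054]
```

```bash
python3 -m jog '[0.001,0.004,0.006,0,0,0,0, 0.001,0.004,0.012,0,0,0,0, 0.001,0.004,0.018,0,0,0,0, 0.001,0.004,0.024,0,0,0,0, 0.001,0.004,0.029,0,0,0,0, 0.001,0.004,0.033,0,0,0,0, 0.001,0.004,0.033,0,0,0,0, 0.001,0.004,0.033,0,0,0,0]'; python3 -c "
from plant import arm
import numpy as np
L=[]
for i in range(8): arm.grab_frame('wrist'); s=arm.state();L.append(np.r_[s['tool_pos'],s['wrist_force']])
print(np.mean(L,0),L[-1][:3])"
```

```text
time: 4.37
tool_pos: [0.4651, 0.2494, 0.0354]
tool_rot: [3.141, 0.0, -0.0]
wrist_force: [-1.1, -0.3, 3.1]
width: 0.0007
grip_force: 1.2
[ 0.46510082  0.24945589  0.03543796 -1.06824633 -0.97051861  2.17774518] [0.46511138 0.24946965 0.03542661]
```

```bash
python3 -m jog '[-0.012,0.016,0,0,0,0,0, -0.024,0.034,0,0,0,0,0, -0.035,0.053,0,0,0,0,0, -0.044,0.072,0,0,0,0,0, -0.052,0.092,0,0,0,0,0, -0.059,0.113,0,0,0,0,0, -0.064,0.134,0,0,0,0,0, -0.068,0.155,0,0,0,0,0, -0.07,0.176,0,0,0,0,0, -0.071,0.197,0,0,0,0,0, -0.07,0.218,0,0,0,0,0, -0.068,0.24,0,0,0,0,0]'; python3 -c "
from plant import arm
import numpy as np
L=[]
for i in range(6): arm.grab_frame('wrist'); s=arm.state();L.append(np.r_[s['tool_pos'],s['wrist_force']])
print(np.mean(L,0),L[-1][:3])"
```

```text
time: 5.77
tool_pos: [0.448, 0.1889, 0.0353]
tool_rot: [3.142, 0.0, -0.0]
wrist_force: [0.4, 1.4, 3.1]
width: 0.0001
grip_force: 1.2
[ 0.44808933  0.18893614  0.03533399  0.10998816 -1.0077224   2.53627044] [0.44805046 0.18942399 0.03533795]
```

```bash
python3 -m jog '[0.005,0.021,0,0,0,0,0, 0.01,0.042,0,0,0,0,0, 0.018,0.062,0,0,0,0,0, 0.026,0.082,0,0,0,0,0, 0.036,0.101,0,0,0,0,0, 0.047,0.12,0,0,0,0,0, 0.06,0.137,0,0,0,0,0, 0.073,0.154,0,0,0,0,0, 0.088,0.169,0,0,0,0,0, 0.104,0.184,0,0,0,0,0, 0.121,0.197,0,0,0,0,0, 0.138,0.21,0,0,0,0,0]'; python3 -c "
from plant import arm
import numpy as np
L=[]
for i in range(6): arm.grab_frame('wrist'); s=arm.state();L.append(np.r_[s['tool_pos'],s['wrist_force']])
print(np.mean(L,0),L[-1][:3])"
```

```text
time: 7.07
tool_pos: [0.483, 0.1366, 0.0354]
tool_rot: [3.142, 0.0, -0.001]
wrist_force: [-1.6, 0.7, 2.1]
width: 0.0007
grip_force: 1.2
[ 0.48321676  0.13669137  0.03546582  1.10551063 -1.22942187  2.39374185] [0.48282285 0.13701428 0.03549121]
```

```bash
python3 -m jog '[0.019,0.01,0,0,0,0,0, 0.038,0.02,0,0,0,0,0, 0.058,0.028,0,0,0,0,0, 0.078,0.035,0,0,0,0,0, 0.099,0.039,0,0,0,0,0, 0.12,0.043,0,0,0,0,0, 0.141,0.044,0,0,0,0,0, 0.162,0.046,0,0,0,0,0, 0.162,0.046,0,0,0,0,0, 0.162,0.046,0,0,0,0,0, 0.162,0.046,0,0,0,0,0, 0.162,0.046,0,0,0,0,0]'
python3 -m jog '[0,0,0,0,0,0,0, 0,0,0,0,0,0,0, 0,0,0,0,0,0,0, 0,0,0,0,0,0,0, 0,0,0,0,0,0,0, 0,0,0,0,0,0,0, 0,0,0,0,0,0,0, 0,0,0,0,0,0,0, 0,0,0,0,0,0,0, 0,0,0,0,0,0,0, 0,0,0,0,0,0,0, 0,0,0,0,0,0,0]'
python3 -m jog '[0,0,0,0,0,0,0, 0,0,0,0,0,0,0, 0,0,0,0,0,0,0, 0,0,0,0,0,0,0, 0,0,0,0,0,0,0, 0,0,0,0,0,0,0, 0,0,0,0,0,0,0, 0,0,0,0,0,0,0, 0,0,-0.03,0,0,0,0, 0,0,-0.08,0,0,0,0, 0,0,-0.16,0,0,0,0, 0,0,-0.24,0,0,0,0]'
python3 -m jog '[-0.1,0,-0.1,0,0,0,0, -0.2,0,-0.2,0,0,0,0, -0.3,0.05,-0.3,0,0,0,0, -0.4,0.2,-0.4,0,0,0,0, -0.5,0.35,-0.5,0,0,0,0, -0.6,0.5,-0.5,0,0,0,0, -0.6,0.65,-0.5,0,0,0,0, -0.6,0.8,-0.5,0,0,0,0, -0.6,1,-0.5,0,0,0,0, -0.6,1,-0.5,0,0,0,0, -0.6,1,-0.5,0,0,0,0]'
python3 - <<'E'
from h import *
from plant import arm
f=arm.grab_frame("top");cv2.imwrite("pics/top2.png",f["pixels"][:,:,::-1])
d=cv2.absdiff(f["pixels"],np.load("top0.npz")["pixels"])[100:285,120:340].max(2); print((d>60).sum())
E
```

```text
time: 8.37
tool_pos: [0.5233, 0.1255, 0.0355]
tool_rot: [-3.142, -0.001, -0.0]
wrist_force: [2.1, -0.8, 2.3]
width: 0.0008
grip_force: 1.1
time: 9.37
tool_pos: [0.5231, 0.1255, 0.0354]
tool_rot: [-3.142, 0.0, -0.0]
wrist_force: [0.7, 1.2, 2.8]
width: 0.0007
grip_force: 1.2
time: 10.37
tool_pos: [0.5221, 0.1252, 0.0959]
tool_rot: [3.141, 0.003, -0.0]
wrist_force: [0.3, -0.2, 0.7]
width: 0.0004
grip_force: 0.0
time: 11.28
tool_pos: [0.3723, -0.1274, 0.2207]
tool_rot: [3.141, 0.001, -0.004]
wrist_force: [-0.3, 0.6, -0.7]
width: 0.0005
grip_force: 0.0
0
```

View pics/top2.png

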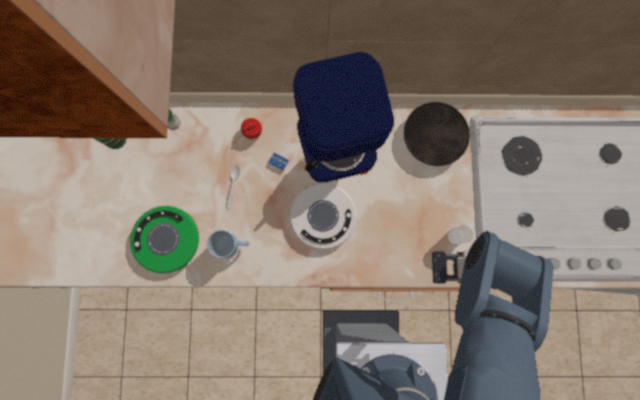

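The warmer at (322,216) and all the bystanders are where they were. The glass at (460,236) is untouched and the arm is clear.

```bash
python3 -c "
from plant import arm
print(arm.sign_off())"
```

```text
the job is handed in; nothing more can be done
None
```

The touch strip was pressed at the smallest dot, slid in one unbroken press (about 2.5 N) over every dot to the largest, held there for about two seconds and released. The last picture shows the warmer, mug, glass, teaspoon and matchbox unmoved, and the job is handed in with the arm clear.

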